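Centre the egg cup on its stand

ROBOT

A 7-joint arm with a two-finger parallel gripper is mounted at the origin on a cart in front of the work surface, level with it; the furniture and walls round the work are solid. World frame = base frame: x ahead of the robot, y to its left, z up, the work surface at z = 0. Lengths are in m, angles in rad, forces in N, time in s.
With the tool pointing down it reaches from about 0.425 to 0.875 m from the base axis. Payload 8.4 kg.
Tool frame: the origin (TCP) lies at the very end of the fingers, on their centre line; the grasp point (between the pads) lies 19 mm behind it; z points along the fingers, y is the line along which they close (so a half turn about z gives the same grasp; the last joint's range is limited). The gripper opens to 85 mm and grips with 20 to 120 N. Pads are 22 mm wide; open, the fingers measure 114 mm over their backs; the gripper's body (76 mm by 85 mm) begins 54 mm behind the grasp point. The pads swing forward as they close: fully open they stand 13 mm farther back than shut.
Start: joints at [-1.242, 0.333, 0.04, 1.465, -0.013, 1.343, -0.059], TCP at [0.27, 0.591, 0.231] pointing down, gripper open.
Joint ranges: [-2.58, 2.58], [-0.38, 2.09], [-1.3, 1.39], [0.25, 2.4], [-1.5, 4.64], [0.08, 2.09], [-2.65, 2.65]. Speed limits (rad/s): [2.22, 2.22, 2.79, 2.79, 3.14, 3.14, 3.14].

INTERFACE

Orientations are given as a unit quaternion [x, y, z, w].
In Python, from bench import robot, optics gives the robot as it stands.
- The arm moves only by the shell command python3 -m jog 'ROWS'. ROWS is JSON, a list of rows, each an object of numbers: "x", "y", "z": the shift along the tool's x, y, z in m; "twist": the turn about the tool's z in rad; "grip": the closure, from -1 (fully open) to 1 (shut). A call has 1 to 12 rows; each row shifts and turns the commanded pose from where the row before left it, along the tool's axes as they then stand; what a row does not reach is not made up. A row lasts 1/10 s, in which the tool goes at most 50 mm and 8.59 degrees, less where a joint would pass 70% of its speed; a pose out of reach is approached as far as the arm can. A call with a gripper value outside its range is refused whole. The fingers move at their own pace and stop on an object; the grip force is fixed at half the most. Time passes only in rows, so rows that do not move let the fingers close. It gives the time, the measured TCP pose, the force, the opening and the grip force at its end, in the units of the state.
- robot.get_obs(): the state, without advancing time (a new reading comes with each control period).
- optics.grab_frame(name): name is "scene" or "top" or "wrist"; returns a dict with "image" (480x640x3 uint8, red, green, blue), "vertical_fov" (degrees; the focal length in pixels is half the picture's height over the tangent of half this angle, whatever the lens; pixels are square), "cx", "cy" (the principal point, pixels), "R" (3x3) and "t" (3): a world point X has camera coordinates R X + t; the wrist camera has in their place "hand_eye" (4x4, takes a point from camera to tool coordinates, whose origin is the TCP and whose axes are the flange's). Camera axes: x right, y down, z forward; pixel columns grow to the right and rows downward; lengths in m; the calibration is good to about 2 mm. A picture is of the moment at which its call begins: read the wrist's pose just before it. There is no depth.
- robot.finish_job(): hands the job in; it is judged then, once.
The state is a dict: "t": time; "joint_positions": joint angles; "joint_velocities": joint speeds; "effort": joint torques, N m; "position": TCP position; "tool_rot": TCP orientation; "ft_force": force on the tool from outside, world axes, zero at the start; "moment": the same for the moment, N m; "gripper_width": finger opening in m; "grip_force": force on a finger pad.
Only numpy, scipy, OpenCV 4.12 (cv2) and the standard library are available. Lean on these libraries where they do the work, as an engineer would, in place of code of your own. Each camera call takes 0.05 s, during which the arm holds its last target. There are 200 camera calls.

TASK

The egg cup with the boiled egg in it stands off-centre, near the edge of its small round wooden stand. Nudge it gently with the fingertips, pushing only on the cup and not touching the egg, until it stands upright in the middle of the stand with the egg still in it. Do not pick it up or squeeze it, and leave the stand and everything else where they are.

Things in the scene. Friction and masses are not known exactly. Their poses are not given: they have to be found in the camera images.
- stand: Loose round wooden stand on the worktop, 0.6 kg, 42 mm high: foot disc 92 mm across, 36 mm stem, flat top disc 100 mm across (its rim spans 34 to 42 mm height). A fine dark ring, 64 mm across and flush, is turned in its top round the centre. Origin: centre of the underside, z up. Its position and yaw vary.
- stand_top (a point): Centre of the stand's flat top, 42 mm above the stand's origin: the egg cup belongs here.
- egg_cup: Loose white round egg cup, about 60 g, 31 mm high, origin at the centre of its sole, z up; starts 17 to 25 mm off the stand's centre in any direction. Sole only 20 mm across: it rocks easily. Widest part: foot flange 51 mm across, vertical edge 5 to 12 mm above the sole; bowl 42 mm across at the rim. Pushed slowly on the flange it slides; pushed high or pressed down on the flange it rocks.
- egg: Loose brown boiled egg, about 55 g, 50 mm high and 39 mm across, upright on the rim of the cup, its origin at its middle, 41 mm above the cup's sole. Its top is 66 mm above the cup's sole. It is not fixed to the cup.
- egg_seat (a point): Point on the egg cup's axis 41 mm above its sole: where the middle of the egg is when it is seated.
- egg_timer: Loose wind-up kitchen timer, domed, 60 mm across, 58 mm high, a bystander. Origin: centre of the underside.
- salt_shaker: Loose salt shaker bottle, 51 mm across, 130 mm high, a bystander. Origin: centre of the underside.
- teaspoon: Loose metal teaspoon lying flat, 133 x 27 x 10 mm, a bystander. Origin: centre of the underside.
- spice_jar: Loose spice jar with a screw lid, 46 mm across, 106 mm high, beyond the stand, a bystander. Origin: centre of the underside.
Things that resemble listed ones, but are neither listed nor needed, are in the scene too. What is shaped like the egg_cup but green or red is not meant.

How it is judged:
At the end, for the whole second after the job is handed in: The egg cup's axis is within 7 mm of the centre of the stand's top; the cup stands upright on it (tilt under 0.1 rad) and at rest, the egg is seated in it (middle within 6 mm of its seat) and at rest; the stand and the four bystanders are within 15 mm of where they began (horizontal distance between egg_cup and stand_top below 0.007 m and angle between egg_cup's own z axis and vertical below 0.1 rad and z of egg_cup in the frame of stand_top between -0.003 and 0.003 m and distance between egg and egg_seat below 0.006 m and linear speed of each of egg_cup, egg below 0.02 m/s and distance of each of stand, egg_timer, salt_shaker, teaspoon, spice_jar from where it was at the start of the episode below 0.015 m and angle between stand's own z axis and vertical below 0.05 rad); the robot touches nothing.
It fails at once if the egg cup is tipped by more than 0.4 rad, lifted more than 12 mm, or falls off the stand (angle between egg_cup's own z axis and vertical above 0.4 rad or z of egg_cup in the frame of stand_top above 0.012 m or z of egg_cup in the frame of stand_top below -0.012 m).
It fails at once if the egg comes more than 15 mm off its seat in the cup (distance between egg and egg_seat above 0.015 m).
It fails at once if the robot touches the egg with more than 0.3 N (contact force between any of the arm, the fingers and egg above 0.3 N).
It fails at once if the egg cup is squeezed or struck by the robot with more than 15 N (contact force between any of the fingers, the arm and egg_cup above 15 N).
It fails at once if the stand or a bystander is moved more than 15 mm (distance of any of egg_timer, salt_shaker, teaspoon, spice_jar, stand from where it was at the start of the episode above 0.015 m).
It also fails if it takes over 51 s, if anything falls off the work surface, if the arm or the gripper's body presses on something with over 40 N, if the wrist force passes 120 N, or if a joint passes its speed limit or range.

## Working session

There is one attempt and no reset: what is moved stays moved. The work goes in short steps, Python scripts to look and compute and a shell command to move; the robot and the scene stay as the last step left them, time stands still between calls to the robot, and variables do not carry over. Pictures are saved under pics/ and viewed, at most 10 in all, crops included, and the job is handed in when it is done.

```bash
mkdir -p pics; cat > h.py <<'E'
import numpy as np, cv2
from bench import robot, optics
from scipy.spatial.transform import Rotation as Ro
def grab(n):
    o=robot.get_obs(); f=optics.grab_frame(n); im=f["image"]; F=im.shape[0]/2/np.tan(np.radians(f["vertical_fov"])/2)
    if "R" in f: R=np.array(f["R"]); t=np.array(f["t"])
    else:
        H=np.array(f["hand_eye"]); T=np.eye(4); T[:3,:3]=Ro.from_quat(o["tool_rot"]).as_matrix(); T[:3,3]=o["position"]
        M=np.linalg.inv(T@H); R,t=M[:3,:3],M[:3,3]
    return dict(im=np.array(im),F=F,cx=f["cx"],cy=f["cy"],R=R,t=t)
def toplane(c,u,v,z):
    d=c["R"].T@np.array([(u-c["cx"])/c["F"],(v-c["cy"])/c["F"],1]); C=-c["R"].T@c["t"]
    return C+d*(z-C[2])/d[2]
def proj(c,X):
    p=c["R"]@np.array(X)+c["t"]; return p[:2]/p[2]*c["F"]+[c["cx"],c["cy"]]
def save(c,n): cv2.imwrite("pics/"+n,c["im"][:,:,::-1])
E
python3 - <<'E'
from h import *
for n in("scene","top"):
    c=grab(n); save(c,n+"1.png"); print(n,-c["R"].T@c["t"],c["F"],c["cx"],c["cy"])
o=robot.get_obs();print(o["t"],o["position"],Ro.from_quat(o["tool_rot"]).as_matrix().round(3),o["gripper_width"])
E
```

```text
scene [ 0.29295928 -0.54444545  0.74276012] 468.061223095476 317.79573400440387 246.19669498077857
top [0.41072635 0.01955364 1.13223159] 598.8990482431634 323.4180873282698 238.66634537085315
0.1 [0.26955614 0.59102402 0.23049904] [[-0.91   0.415 -0.   ]
 [ 0.415  0.91  -0.001]
 [-0.    -0.001 -1.   ]] 0.08533883547757364
```

View pics/top1.png

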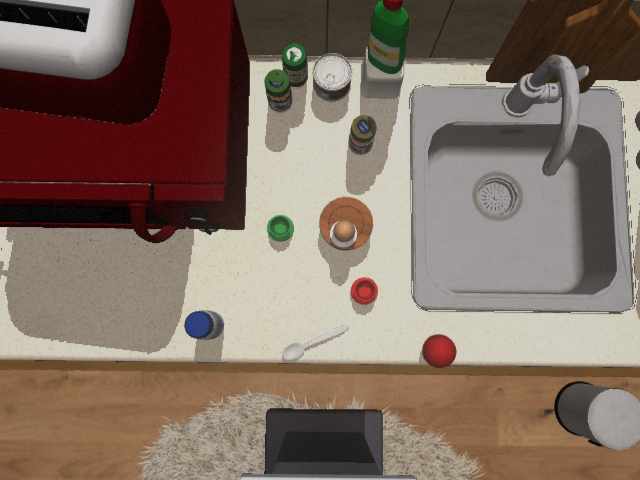

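View pics/scene1.png

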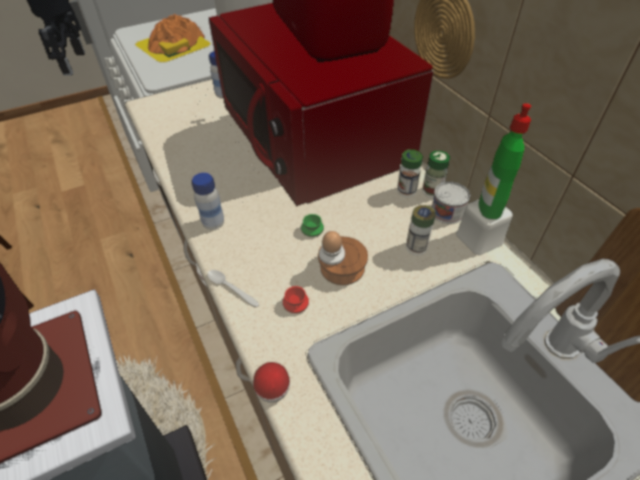

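The top view shows the wooden stand centred near pixel (346,222) and the white cup with its egg near (343,235). The cup therefore has to move mostly along +x. The red and green decoy cups are at (364,290) and (280,228).

```bash
python3 - <<'E'
from h import *
c=grab("top")
im=c["im"]; hsv=cv2.cvtColor(im,cv2.COLOR_RGB2HSV)
x0,y0=305,180; r=hsv[y0:275,x0:390]
wood=((r[...,0]<20)&(r[...,1]>100)&(r[...,2]>60)).astype(np.uint8)
n,l,s,_=cv2.connectedComponentsWithStats(wood); k=1+np.argmax(s[1:,4])
cnt=max(cv2.findContours((l==k).astype(np.uint8),cv2.RETR_EXTERNAL,cv2.CHAIN_APPROX_NONE)[0],key=cv2.contourArea)
(u,v),rad=cv2.minEnclosingCircle(cnt); P=toplane(c,u+x0,v+y0,.042)
print("stand",u+x0,v+y0,rad,P,"rad m",rad/c["F"]*(1.132-.042))
wh=((r[...,1]<60)&(r[...,2]>120)).astype(np.uint8)
print("R row",c["R"].round(3))
big=cv2.resize(im[y0:275,x0:390],None,fx=7,fy=6*7/6,interpolation=cv2.INTER_CUBIC)[:600]
cv2.imwrite("pics/crop.png",cv2.resize(im[185:265,305:390],None,fx=7,fy=7,interpolation=cv2.INTER_CUBIC)[:,:,::-1])
E
```

```text
stand 345.6903266906738 222.86763763427734 26.592533111572266 [ 0.60969164 -0.02748549  0.042     ] rad m 0.048398575981448214
R row [[ 0.013 -1.     0.008]
 [-0.988 -0.014 -0.153]
 [ 0.153 -0.006 -0.988]]
```

View pics/crop.png

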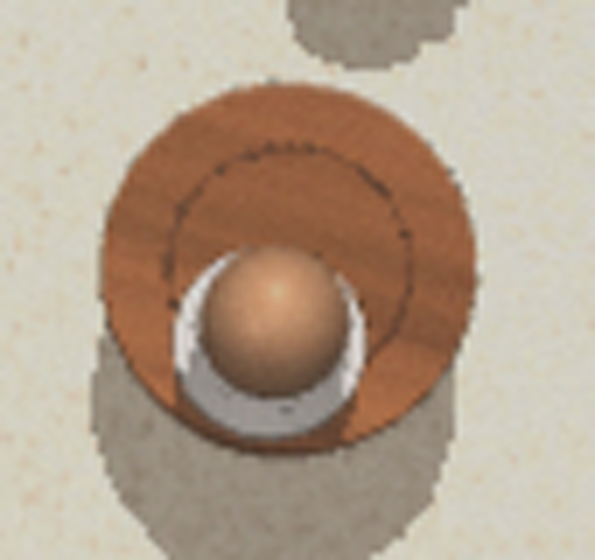

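In the enlarged crop the stand disc is centred at about pixel (346.3,222.9). The cup's flange circle spans crop columns 174–365 with its bottom at 437, so its centre is about pixel (343.0,233.3). I'll compute the offset and how far to go to stand behind the cup.

```bash
python3 - <<'E'
from h import *
o=robot.get_obs(); 
f=optics.grab_frame("top"); F=480/2/np.tan(np.radians(f["vertical_fov"])/2)
c=dict(F=F,cx=f["cx"],cy=f["cy"],R=np.array(f["R"]),t=np.array(f["t"]))
S=toplane(c,346.3,222.9,.042);C=toplane(c,343.0,233.3,.054)
d=(S-C)[:2];L=np.hypot(*d);d/=L;print(S,C,"offset mm",L*1e3,"dir",d,"ang",np.arctan2(d[1],d[0]))
M=Ro.from_quat(o["tool_rot"]).as_matrix(); x=M[:,0]
print("tool x ang",np.arctan2(x[1],x[0]))
for sgn in(1,-1):
    a=np.arctan2(sgn*d[1],sgn*d[0])-np.arctan2(x[1],x[0]); a=(a+np.pi)%(2*np.pi)-np.pi; print("world turn",a,"twist(tool z down)",-a)
pre=np.r_[C[:2]-d*.075,.16]; print("pre",pre,"tool shift",M.T@(pre-o["position"]),o["joint_positions"],o["position"])
E
```

```text
[ 0.60964743 -0.02861422  0.042     ] [ 0.58808659 -0.02220493  0.054     ] offset mm 22.493307006544672 dir [ 0.95854474 -0.28494207] ang -0.28894599409593874
tool x ang 2.713770971298825
world turn -3.002716965394764 twist(tool z down) 3.002716965394764
world turn 0.1388756881950295 twist(tool z down) -0.1388756881950295
pre [ 0.51619573 -0.00083428  0.16      ] tool shift [-0.4699813  -0.43614843  0.07122348] [-1.24219652  0.33374498  0.03990912  1.466064   -0.01339698  1.34330957
 -0.05847473] [0.26955739 0.59107917 0.23063044]
```

```bash
python3 -m jog '[{"twist":-0.139,"grip":0.3},{"x":-0.0205,"y":-0.025,"grip":0.3},{"x":-0.0205,"y":-0.025,"grip":0.3},{"x":-0.0205,"y":-0.025,"grip":0.3},{"x":-0.0205,"y":-0.025,"grip":0.3},{"x":-0.0205,"y":-0.025,"grip":0.3},{"x":-0.0205,"y":-0.025,"grip":0.3},{"x":-0.0205,"y":-0.025,"grip":0.3},{"x":-0.0205,"y":-0.025,"grip":0.3},{"x":-0.0205,"y":-0.025,"grip":0.3},{"x":-0.0205,"y":-0.025,"grip":0.3}]'
python3 -m jog '[{"x":-0.0205,"y":-0.025,"grip":0.3},{"x":-0.0205,"y":-0.025,"grip":0.3},{"x":-0.0205,"y":-0.025,"grip":0.3},{"x":-0.0205,"y":-0.025,"grip":0.3},{"x":-0.0205,"y":-0.025,"grip":0.3},{"x":-0.0205,"y":-0.025,"grip":0.3},{"x":-0.0205,"y":-0.025,"grip":0.3},{"x":-0.0205,"y":-0.025,"grip":0.3},{"grip":0.3},{"grip":0.3},{"grip":0.3}]'
python3 - <<'E'
from h import *
o=robot.get_obs();print(o["t"],o["position"],Ro.from_quat(o["tool_rot"]).as_matrix().round(3),o["gripper_width"])
c=grab("wrist");save(c,"w1.png");print(-c["R"].T@c["t"],proj(c,[.6096,-.0286,.042]),proj(c,[.588,-.0222,.054]))
E
```

```text
0.2 [0.26955342 0.59118068 0.23077549] [[-0.91   0.415 -0.   ]
 [ 0.415  0.91  -0.001]
 [-0.    -0.001 -1.   ]] 0.08542839600100954
[0.20410002 0.62006416 0.37216859] [ 11.7112392  617.17929244] [ -2.33441179 617.62461762]validation failed for argument at $[0]...
validation failed for argument at $[0]...
```

View pics/w1.png

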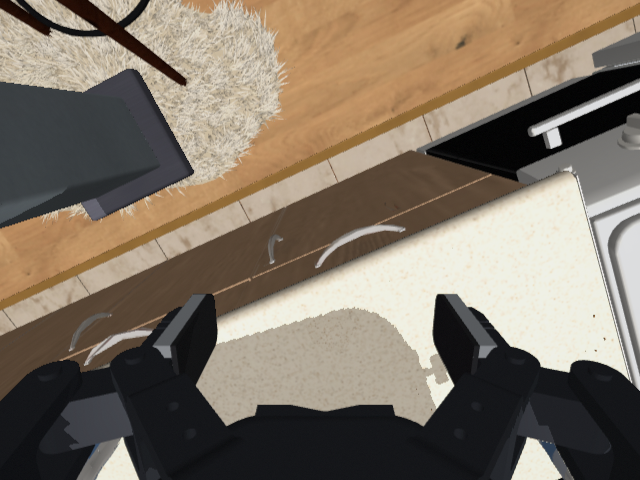

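The calls were refused, and it looks as if every row needs all its keys. The wrist camera sits on the tool's +x side, so I'll turn the tool half round to put it ahead of the push, looking down at the cup.

```bash
python3 -m jog '[{"x":-0.0235,"y":-0.0218,"z":0,"twist":0,"grip":0.3},{"x":-0.0235,"y":-0.0218,"z":0,"twist":0,"grip":0.3},{"x":-0.0235,"y":-0.0218,"z":0,"twist":0,"grip":0.3},{"x":-0.0235,"y":-0.0218,"z":0,"twist":0,"grip":0.3},{"x":-0.0235,"y":-0.0218,"z":0,"twist":0,"grip":0.3},{"x":-0.0235,"y":-0.0218,"z":0,"twist":0,"grip":0.3},{"x":-0.0235,"y":-0.0218,"z":0,"twist":0,"grip":0.3},{"x":-0.0235,"y":-0.0218,"z":0,"twist":0,"grip":0.3},{"x":-0.0235,"y":-0.0218,"z":0,"twist":0,"grip":0.3},{"x":-0.0235,"y":-0.0218,"z":0,"twist":0,"grip":0.3}]'
```

```text
t: 1.25
position: [0.3934, 0.2942, 0.2314]
tool_rot: [0.212, 0.977, 0.0, 0.0]
ft_force: [0.1, 0.2, 0.9]
gripper_width: 0.0296
grip_force: 0.0
```

Width came out at 30 mm, as expected. Next: the rest of the travel, then the turn.

```bash
python3 -m jog '[{"x":-0.0235,"y":-0.0218,"z":0,"twist":0,"grip":0.3},{"x":-0.0235,"y":-0.0218,"z":0,"twist":0,"grip":0.3},{"x":-0.0235,"y":-0.0218,"z":0,"twist":0,"grip":0.3},{"x":-0.0235,"y":-0.0218,"z":0,"twist":0,"grip":0.3},{"x":-0.0235,"y":-0.0218,"z":0,"twist":0,"grip":0.3},{"x":-0.0235,"y":-0.0218,"z":0,"twist":0,"grip":0.3},{"x":-0.0235,"y":-0.0218,"z":0,"twist":0,"grip":0.3},{"x":-0.0235,"y":-0.0218,"z":0,"twist":0,"grip":0.3},{"x":-0.0235,"y":-0.0218,"z":0,"twist":0,"grip":0.3},{"x":-0.0235,"y":-0.0218,"z":0,"twist":0,"grip":0.3}]'
python3 -m jog '[{"x":0,"y":0,"z":0,"twist":0.143,"grip":0.3},{"x":0,"y":0,"z":0,"twist":0.143,"grip":0.3},{"x":0,"y":0,"z":0,"twist":0.143,"grip":0.3},{"x":0,"y":0,"z":0,"twist":0.143,"grip":0.3},{"x":0,"y":0,"z":0,"twist":0.143,"grip":0.3},{"x":0,"y":0,"z":0,"twist":0.143,"grip":0.3},{"x":0,"y":0,"z":0,"twist":0.143,"grip":0.3},{"x":0,"y":0,"z":0,"twist":0.143,"grip":0.3},{"x":0,"y":0,"z":0,"twist":0.143,"grip":0.3},{"x":0,"y":0,"z":0,"twist":0.143,"grip":0.3},{"x":0,"y":0,"z":0,"twist":0.143,"grip":0.3}]'
python3 -m jog '[{"x":0,"y":0,"z":0,"twist":0.143,"grip":0.3},{"x":0,"y":0,"z":0,"twist":0.143,"grip":0.3},{"x":0,"y":0,"z":0,"twist":0.143,"grip":0.3},{"x":0,"y":0,"z":0,"twist":0.143,"grip":0.3},{"x":0,"y":0,"z":0,"twist":0.143,"grip":0.3},{"x":0,"y":0,"z":0,"twist":0.143,"grip":0.3},{"x":0,"y":0,"z":0,"twist":0.143,"grip":0.3},{"x":0,"y":0,"z":0,"twist":0.143,"grip":0.3},{"x":0,"y":0,"z":0,"twist":0.143,"grip":0.3},{"x":0,"y":0,"z":0,"twist":0.143,"grip":0.3},{"x":0,"y":0,"z":0,"twist":0,"grip":0.3},{"x":0,"y":0,"z":0,"twist":0,"grip":0.3}]'
python3 - <<'E'
from h import *
o=robot.get_obs();M=Ro.from_quat(o["tool_rot"]).as_matrix();print(o["t"],o["position"],M.round(3),np.arctan2(M[1,0],M[0,0]),o["joint_positions"])
c=grab("wrist");save(c,"w2.png");print(-c["R"].T@c["t"],proj(c,[.6096,-.0286,.042]),proj(c,[.588,-.0222,.054]))
E
```

```text
t: 2.25
position: [0.5167, -0.0016, 0.2315]
tool_rot: [0.212, 0.977, 0.0, 0.0]
ft_force: [0.3, 0.6, -0.6]
gripper_width: 0.0296
grip_force: 0.0
t: 3.35
position: [0.5163, -0.0004, 0.2313]
tool_rot: [0.843, 0.537, 0.0, -0.0]
ft_force: [0.4, -0.5, 0.6]
gripper_width: 0.03
grip_force: 0.0
t: 4.55
position: [0.5164, -0.0003, 0.2313]
tool_rot: [0.99, -0.142, -0.0, -0.0]
ft_force: [-0.1, -1.0, -0.6]
gripper_width: 0.0299
grip_force: 0.0
4.55 [ 5.16363731e-01 -3.17989442e-04  2.31338776e-01] [[ 0.96  -0.281 -0.   ]
 [-0.281 -0.96   0.   ]
 [-0.    -0.    -1.   ]] -0.28486193022344924 [-0.71179795  0.04937321  0.6557233   1.81338803 -0.03136325  1.28920037
 -1.90360366]
[ 0.58507001 -0.02151654  0.37273569] [324.75285848  91.85464808] [324.66179806 119.7073358 ]
```

View pics/w2.png

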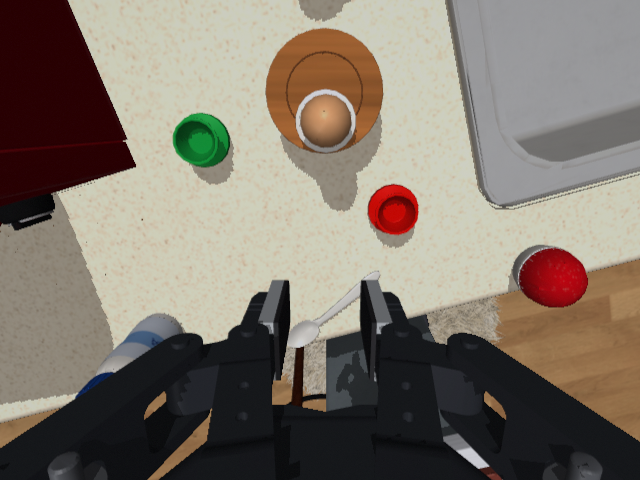

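The wrist view agrees with the top view. The stand is centred at about (324.5,90.5) against a predicted (324.8,91.9), and the cup at about (325.5,121) against (324.7,119.7). The finger gap is centred on column 325, in line with both. Now down behind the stand.

```bash
python3 -m jog '[{"x":0,"y":0,"z":0.03,"twist":0,"grip":0.3},{"x":0,"y":0,"z":0.03,"twist":0,"grip":0.3},{"x":0,"y":0,"z":0.03,"twist":0,"grip":0.3},{"x":0,"y":0,"z":0.03,"twist":0,"grip":0.3},{"x":0,"y":0,"z":0.03,"twist":0,"grip":0.3},{"x":0,"y":0,"z":0.02,"twist":0,"grip":0.3},{"x":0,"y":0,"z":0.013,"twist":0,"grip":0.3},{"x":0,"y":0,"z":0,"twist":0,"grip":0.3},{"x":0,"y":0,"z":0,"twist":0,"grip":0.3},{"x":0,"y":0,"z":0,"twist":0,"grip":0.3}]'
```

```text
t: 5.6
position: [0.5173, -0.0002, 0.0495]
tool_rot: [0.99, -0.144, 0.001, -0.0]
ft_force: [-0.6, 0.3, -0.1]
gripper_width: 0.0301
grip_force: 0.0
```

```bash
python3 -m jog '[{"x":0.01,"y":0,"z":0.001,"twist":0,"grip":0.3},{"x":0.01,"y":0,"z":0.001,"twist":0,"grip":0.3},{"x":0.008,"y":0,"z":0.0005,"twist":0,"grip":0.3},{"x":0.004,"y":0,"z":0,"twist":0,"grip":0.3},{"x":0,"y":0,"z":0,"twist":0,"grip":0.3},{"x":0,"y":0,"z":0,"twist":0,"grip":0.3}]'
python3 - <<'E'
from h import *
o=robot.get_obs();print(o["t"],o["position"])
c=grab("wrist");save(c,"w3.png");print(-c["R"].T@c["t"],c["F"],proj(c,[.6096,-.0286,.042]),proj(c,[.588,-.0222,.054]))
E
```

```text
t: 6.2
position: [0.5469, -0.0096, 0.0457]
tool_rot: [0.99, -0.144, -0.0, 0.0]
ft_force: [-0.0, 0.8, -1.0]
gripper_width: 0.0301
grip_force: 0.0
6.2 [ 0.54690775 -0.00961647  0.04565099]
[ 0.61559462 -0.03109498  0.18701724] 368.4633255093806 [322.92218008 140.92753405] [322.9475772  205.33688084]
```

View pics/w3.png

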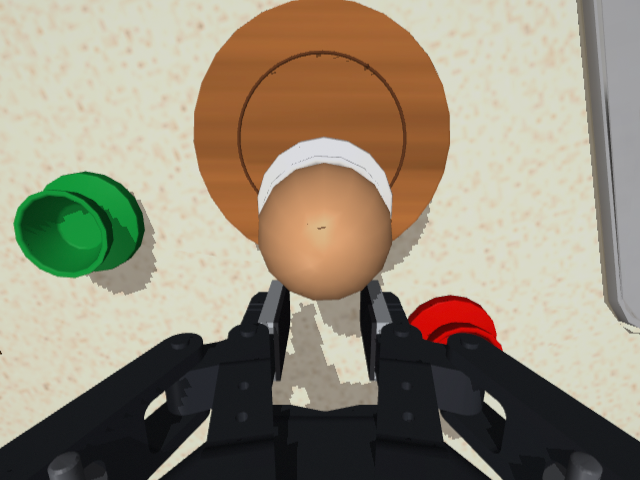

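The wrist close-up shows the ring spanning columns 239–406 with its centre at about (322.5,134.5). The cup's flange spans 258–392 with its front at row 138, and the finger gap is centred on column 325, in line with the cup. The fingers have about 11 mm to go to contact, then about 24 mm of slow push.

```bash
python3 -m jog '[{"x":0.003,"y":0,"z":-0.001,"twist":0,"grip":0.3},{"x":0.003,"y":0,"z":0,"twist":0,"grip":0.3},{"x":0.001,"y":0,"z":0,"twist":0,"grip":0.3},{"x":0.001,"y":0,"z":0,"twist":0,"grip":0.3},{"x":0.001,"y":0,"z":0,"twist":0,"grip":0.3},{"x":0.001,"y":0,"z":0,"twist":0,"grip":0.3},{"x":0.001,"y":0,"z":0,"twist":0,"grip":0.3},{"x":0.001,"y":0,"z":0,"twist":0,"grip":0.3},{"x":0.001,"y":0,"z":0,"twist":0,"grip":0.3},{"x":0.001,"y":0,"z":0,"twist":0,"grip":0.3},{"x":0.001,"y":0,"z":0,"twist":0,"grip":0.3},{"x":0.001,"y":0,"z":0,"twist":0,"grip":0.3}]'
cat > m.py <<'E'
from h import *
import sys
o=robot.get_obs(); c=grab("wrist"); save(c,sys.argv[1]); h=cv2.cvtColor(c["im"],cv2.COLOR_RGB2HSV)
wood=(h[...,0]<18)&(h[...,1]>110)&(h[...,2]>60); white=(h[...,1]<40)&(h[...,2]>150)
# flange: white blob near centre col, not counter: take white pixels enclosed by the wood
P=proj(c,[.6096,-.0286,.042]); cu=int(P[0])
w=white[:, cu-3:cu+4].mean(1)>.5; wd=wood[:,cu-3:cu+4].mean(1)>.5
rows=np.where(w)[0]; top=np.where(wd)[0].min(); rows=rows[(rows>top+20)]
V=c["im"][:,cu-3:cu+4].mean((1,2)); seg=V[top+15:rows.min()-5]; ring=top+15+int(np.argmin(seg))
A=toplane(c,cu,ring,.042);B=toplane(c,cu,rows.min(),.054)
print(o["t"],o["position"],o["ft_force"],"woodtop",top,"ring",ring,"flange front",rows.min(),"gap mm (want 6.5)",np.hypot(*(A-B)[:2])*1e3)
E
python3 m.py w4.png
```

```text
t: 7.45
position: [0.5624, -0.0141, 0.0468]
tool_rot: [0.99, -0.144, -0.0, 0.0]
ft_force: [-1.2, -0.1, 0.0]
gripper_width: 0.03
grip_force: 0.4
7.45 [ 0.56244592 -0.01407162  0.04680565] [-1.16636605 -0.11014063  0.01410431] woodtop 49 ring 100 flange front 168 gap mm (want 6.5) 23.847554767922393
```

```bash
python3 -m jog '[{"x":0.001,"y":0,"z":0,"twist":0,"grip":0.3},{"x":0.001,"y":0,"z":0,"twist":0,"grip":0.3},{"x":0.001,"y":0,"z":0,"twist":0,"grip":0.3},{"x":0.001,"y":0,"z":0,"twist":0,"grip":0.3},{"x":0.001,"y":0,"z":0,"twist":0,"grip":0.3},{"x":0.001,"y":0,"z":0,"twist":0,"grip":0.3},{"x":0.001,"y":0,"z":0,"twist":0,"grip":0.3},{"x":0.001,"y":0,"z":0,"twist":0,"grip":0.3},{"x":0.001,"y":0,"z":0,"twist":0,"grip":0.3},{"x":0.001,"y":0,"z":0,"twist":0,"grip":0.3},{"x":0.001,"y":0,"z":0,"twist":0,"grip":0.3}]'
python3 m.py w5.png
```

```text
t: 8.6
position: [0.573, -0.0172, 0.0468]
tool_rot: [0.99, -0.144, -0.0, 0.0]
ft_force: [-0.1, 0.1, -0.2]
gripper_width: 0.0299
grip_force: 0.4
8.6 [ 0.57303361 -0.01715359  0.04681641] [-0.08724039  0.06045265 -0.18750803] woodtop 81 ring 131 flange front 168 gap mm (want 6.5) 12.664566208284143
```

View pics/w5.png

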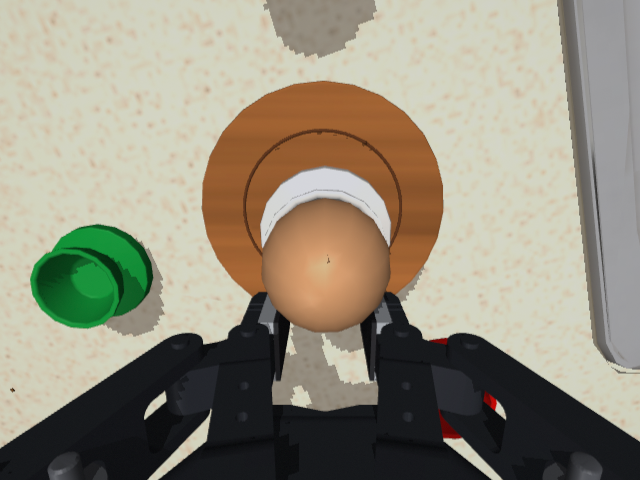

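The cup is sliding upright with the egg seated. The ring spans columns 245–402 (centre 323.5), the cup spans 261–391 (centre 326), and the flange front is at row 168 with the ring front at 131. The gap is 12.7 mm and should be 6.5, so push about 6 mm more.

```bash
python3 -m jog '[{"x":0.001,"y":0,"z":0,"twist":0,"grip":0.3},{"x":0.001,"y":0,"z":0,"twist":0,"grip":0.3},{"x":0.001,"y":0,"z":0,"twist":0,"grip":0.3},{"x":0.001,"y":0,"z":0,"twist":0,"grip":0.3},{"x":0.001,"y":0,"z":0,"twist":0,"grip":0.3},{"x":0.0008,"y":0,"z":0,"twist":0,"grip":0.3},{"x":0,"y":0,"z":0,"twist":0,"grip":0.3},{"x":0,"y":0,"z":0,"twist":0,"grip":0.3}]'
python3 m.py w6.png
python3 -m jog '[{"x":-0.002,"y":0,"z":0,"twist":0,"grip":0.3},{"x":-0.004,"y":0,"z":0,"twist":0,"grip":0.3},{"x":-0.01,"y":0,"z":0,"twist":0,"grip":0.3},{"x":-0.02,"y":0,"z":0,"twist":0,"grip":0.3},{"x":-0.03,"y":0,"z":0,"twist":0,"grip":0.3},{"x":-0.02,"y":0,"z":-0.02,"twist":0,"grip":0.3},{"x":0,"y":0,"z":-0.04,"twist":0,"grip":0.3},{"x":0,"y":0,"z":-0.04,"twist":0,"grip":0.3},{"x":0,"y":0,"z":-0.04,"twist":0,"grip":0.3},{"x":0,"y":0,"z":-0.04,"twist":0,"grip":0.3},{"x":0,"y":0,"z":0,"twist":0,"grip":0.3},{"x":0,"y":0,"z":0,"twist":0,"grip":0.3}]'
python3 - <<'E'
from h import *
a=grab("wrist");b=grab("top")
A=cv2.resize(a["im"][0:240,190:450],None,fx=1.5,fy=1.5,interpolation=3)
B=cv2.resize(b["im"][185:265,305:390],None,fx=4.5,fy=4.5,interpolation=3)
cv2.imwrite("pics/f.png",np.hstack([A,B])[:,:,::-1])
E
```

```text
t: 9.45
position: [0.5786, -0.0188, 0.0468]
tool_rot: [0.99, -0.144, 0.0, 0.0]
ft_force: [-0.2, -0.4, -0.4]
gripper_width: 0.0302
grip_force: 0.2
9.45 [ 0.57859829 -0.01884417  0.0468274 ] [-0.2137244  -0.35289531 -0.38365419] woodtop 98 ring 146 flange front 168 gap mm (want 6.5) 7.068539734952494
t: 10.7
position: [0.4959, 0.006, 0.2272]
tool_rot: [0.99, -0.144, 0.001, -0.001]
ft_force: [0.3, -0.4, -0.7]
gripper_width: 0.0301
grip_force: 0.0
```

View pics/f.png

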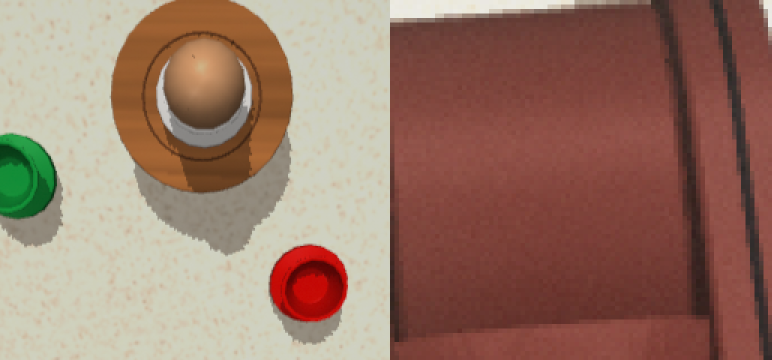

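The final wrist crop shows the ring centred at about (202,95), with the cup's flange spanning columns 157–252. The margin between flange and ring is 5–7 mm all round, so the cup is centred to about 1–2 mm with the egg upright in it. The arm hides the stand in the top view, but the arm itself is clear of everything. Handing in.

```bash
python3 -c "
from bench import robot
print(robot.finish_job())"
```

```text
the job is handed in; nothing more can be done
None
```

I pushed the egg cup about 24 mm to the middle of the stand and handed the job in: by my own camera check it is within about 2 mm of centre with the egg upright in it, but the hand-in returned no verdict.

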